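Uncap the guarded outlet of a gas manifold, whichever way its thread runs

ROBOT

A 6-joint arm with a two-finger parallel gripper is mounted at the origin on a cart in front of the work surface, level with it; the furniture and walls round the work are solid. World frame = base frame: x ahead of the robot, y to its left, z up, the work surface at z = 0. Lengths are in m, angles in rad, forces in N, time in s.
With the tool pointing down it reaches from about 0.35 to 0.975 m from the base axis. Payload 4.9 kg.
Tool frame: the origin (TCP) lies on the centre line of the jaws, within the pads' length; the fingertips stand manip.tcp_to_tips ahead of it and the grasp point (between the pads) is the TCP (manip.tcp_to_tips is the distance from the TCP to the fingertips, in m); y points along the fingers, z is the direction in which the jaws open and shut, and the axes are right-handed (so a half turn about y gives the same grasp; the last joint's range is limited). The gripper opens to 85 mm and grips with 20 to 120 N. Pads are 22 mm wide; open, the fingers measure 114 mm over their backs; the gripper's body (76 mm by 85 mm) begins 54 mm behind the grasp point. The pads swing forward as they close: fully open they stand 13 mm farther back than shut.
Start: joints at [1.117, 0.053, 1.613, -0, 1.476, -0.119], TCP at [0.205, 0.59, 0.25] pointing down, gripper open.
Joint ranges: [-3.01, 3.01], [-1.01, 2.22], [0.06, 2.58], [-1.02, 4.17], [0.09, 2.62], [-3.14, 3.14]. Speed limits (rad/s): [2.57, 2.57, 3.14, 3.14, 3.14, 3.14].

INTERFACE

Orientations are given as a unit quaternion [w, x, y, z].
In Python, from plant import manip gives the robot as it stands.
- The arm moves only by the tool apply_moves, never from a script. Its argument "moves" is a list of rows, each a list of 7 numbers: the gripper's target within -1 to 1 (shut at 1, half-way at 0, fully open at -1), then the shift along the tool's x, y, z in mm, then the turn, a rotation vector about the tool's x, y, z in degrees. A call has 1 to 20 rows; each row shifts and turns the commanded pose from where the row before left it, along the tool's axes as they then stand; what a row does not reach is not made up. A row lasts 1/10 s, in which the tool goes at most 50 mm and 8.59 degrees, less where a joint would pass 70% of its speed; a pose out of reach is approached as far as the arm can. A call with a gripper value outside its range is refused whole. The fingers move at their own pace and stop on an object; the grip force is fixed at half the most. Time passes only in rows, so rows that do not move let the fingers close. It gives the time, the measured TCP pose, the force and the opening at its end, in the units of the state.
- manip.state(): the state, without advancing time (a new reading comes with each control period).
- manip.grab_frame(name): name is "side" or "top" or "wrist"; returns the picture (384x512x3 uint8, blue, green, red); there is no depth.
- manip.calibration(name): a dict with "mtx" (3x3 intrinsics, pixels), "distortion" ([k1, k2, p1, p2, k3] as OpenCV has them; the pictures are not rectified), "T" (4x4, takes a point from camera to world coordinates); the wrist camera has in their place "T_tool_cam" (4x4, takes a point from camera to tool coordinates, whose origin is the TCP and whose axes are the tool frame's). Camera axes: x right, y down, z forward; pixel columns grow to the right and rows downward; lengths in m; the calibration is good to about 2 mm. A picture is of the moment at which its call begins: read the wrist's pose just before it. calibration takes no time and is no camera call.
- manip.job_done(): hands the job in, once; it reports no verdict.
The state is a dict: "time": time; "joint_pos": joint angles; "joint_vel": joint speeds; "joint_efforts": joint torques, N m; "tool_pos": TCP position; "tool_rot": TCP orientation; "contact_force": force on the tool from outside, world axes, zero at the start; "ft_torque": the same for the moment, N m; "gripper_width": opening from 0.0 (shut) to 1.0 (fully open).
Only numpy, scipy, OpenCV 4.12 (cv2) and the standard library are available. Lean on these libraries where they do the work, as an engineer would, in place of code of your own. Each camera call takes 0.05 s, during which the arm holds its last target. There are 200 camera calls.

TASK

A loose guard ring stands round one of the two capped outlets of the gas manifold that is bolted to the bench. Lift that ring off and stand it upright on the bench, then unscrew the cap it guarded - the thread may be left- or right-handed, so try it one way and, if it will not turn, the other - and lift it off. Finish while still holding that cap in the gripper, at rest, at least 10 cm above the top of the manifold block; leave the other cap screwed on and do not push the things lying around.

Things in the scene. Friction and masses are not known exactly. Their poses are not given: they have to be found in the camera images.
- manifold: Bolted-down grey manifold: block 70 (x) by 230 (y) by 40 mm high, with 8 mm thick ears out to y = +-145 mm and a 34 mm dial gauge on its -x face. Origin: centre of the underside, on the bench; z up. Its two upright outlets stand on the block's top at x = 0, y = +75 and -75 mm. Their threads have opposite hands; which is which changes and cannot be seen.
- guard_ring: Loose plain dark steel tube ring, 60 mm outside, 51 mm inside diameter, 46 mm high, about 120 g. Origin: centre of its underside; z up along its axis. It stands on the block's top round one outlet (either of the two), its top edge 7 mm above the ridge of the cap inside it; the gap round the cap is too narrow for fingers.
- guarded_cap: The cap inside the guard ring, the one to take off: round fluted aluminium, 41 mm across, 30 mm high, about 70 g. On top a ridge, 24 mm long along its own x, 4 mm wide, 3 mm high, shows how far it has turned. Origin: centre of its rim's underside, 46 mm above the bench when screwed on; z up. It sits on a flange 42 mm across and 6 mm high; under it is a spigot reaching 28 mm above the block's top.
- guarded_cap_top (a point): Centre of the guarded cap's top, 30 mm above its underside. Its quarter-turn thread starts tight: the wrong way it stops within 3 degrees; the right way (clockwise or anticlockwise) it turns easily, stays locked (1.5 mm vertical play) up to about 50 degrees, lifts straight off at 52 to 62 degrees and meets a stop at about 65. It is clear of the spigot after rising 22 mm.
- other_cap: An identical cap on the other, unguarded outlet, to be left alone. Origin and axes as for guarded_cap.
- other_cap_edge (a point): A point on the other cap's top edge, 20 mm from its axis along its own x, 30 mm above its underside.
- spanner_11: Bystander: small combination spanner, 26x136x5 mm, lying in front of the manifold. Origin: centre of its underside.
- block_b: Bystander: wooden offcut, 38x60x19 mm, lying behind the manifold. Origin: centre of its underside.
- tape_1: Bystander: roll of masking tape, 104x102x25 mm, lying behind the manifold. Origin: centre of its underside.
- jar_screws: Bystander: lidded jar of screws, 58 mm across, 91 mm high, standing behind the right end of the manifold. Origin: centre of its underside. (High above this side of the bench hangs a fixed bag, underside 0.83 m up, x 0.25 to 0.68 m, y -0.42 to -0.14 m: keep a raised elbow from swinging into it.)
There are look-alikes about, which are no part of the job. What is shaped like the guarded_cap but green is not meant.

How it is judged:
On the way, in this order (a step that is already met when the one before it is completed fails the run):
1. the guard ring stands upright on the bench, let go, while the guarded cap is still on (height (world z) of guard_ring below 0.02 m and angle between guard_ring's own z axis and vertical below 0.2 rad and contact force between the fingers and guard_ring below 0.1 N and height (world z) of guarded_cap below 0.055 m), for 0.2 s.
2. the guarded cap is unscrewed and clear of its spigot (height (world z) of guarded_cap above 0.075 m), for 0.1 s.
At the end, for the whole second after the job is handed in: The guarded cap is held still in the fingers, its underside at least 98 mm above the block's top, touching neither manifold nor ring; the guard ring stands upright (within 0.2 rad) and still on the bench, its underside below 20 mm; the other cap is still on its outlet (height (world z) of guarded_cap above 0.138 m and contact force between the fingers and guarded_cap above 0.5 N and contact force between guarded_cap and manifold below 0.1 N and contact force between guarded_cap and guard_ring below 0.1 N and linear speed of guarded_cap below 0.05 m/s and height (world z) of guard_ring below 0.02 m and angle between guard_ring's own z axis and vertical below 0.2 rad and linear speed of guard_ring below 0.03 m/s and height (world z) of other_cap below 0.055 m); the arm keeps its last pose, push and grip.
It fails at once if the other cap is turned or pulled (a point on its edge moves over 10 mm) (distance of other_cap_edge from where it was at the start of the episode above 0.01 m).
It fails at once if a bystander is pushed over 30 mm (distance of any of spanner_11, block_b, tape_1, jar_screws from where it was at the start of the episode above 0.03 m).
It also fails if it takes over 58 s, if anything falls off the work surface, if the arm or the gripper's body presses on something with over 40 N, if the wrist force passes 120 N, or if a joint passes its speed limit or range.

## Working session

There is one attempt and no reset: what is moved stays moved. The work goes in short steps, Python scripts to look and compute and a tool call to move; the robot and the scene stay as the last step left them, time stands still between calls to the robot, and variables do not carry over. Pictures are saved under pics/ and viewed, about 8 in all and at most 12, crops included, and the job is handed in when it is done.

Besides the shell and the picture viewer there is one more tool, called after "Call:" by a JSON object that holds its "fn" and its "kwargs". apply_moves: Moves the arm, as the interface text tells. Its arguments: {"type":"object","properties":{"moves":{"type":"array","items":{"type":"array","items":{"type":"number"}}}},"required":["moves"]}

```bash
mkdir -p pics; ls
python3 - <<'E'
from plant import manip
import cv2,numpy as np
np.set_printoptions(precision=4,suppress=True)
s=manip.state();print(s,manip.tcp_to_tips)
for n in("side","top","wrist"):
    f=manip.grab_frame(n);cv2.imwrite(f"pics/{n}0.png",f)
    c=manip.calibration(n);print(n,c)
a=cv2.imread("pics/top0.png");b=cv2.imread("pics/side0.png")
cv2.imwrite("pics/both.png",cv2.resize(np.vstack([a,b]),(800,1200))[:, :])
E
```

```text
pics
{'time': 0.0, 'joint_pos': array([ 1.117 ,  0.0534,  1.6143,  0.    ,  1.476 , -0.119 ]), 'joint_vel': array([ 0.0003,  0.0006, -0.0001, -0.0005, -0.0007, -0.0006]), 'joint_efforts': array([ -0.0003, -39.3691, -37.0176,  -0.0002,   0.0071,  -0.    ]), 'tool_pos': array([0.2051, 0.5898, 0.249 ]), 'tool_rot': array([-0.6965,  0.6979, -0.118 ,  0.1176]), 'contact_force': array([-0.0607,  0.0963,  0.9277]), 'ft_torque': array([ 0.0092,  0.0272, -0.0725]), 'gripper_width': 1.0014124651020824} 0.019
side {'mtx': array([[351.76  ,   0.    , 255.9112],
       [  0.    , 351.76  , 189.4426],
       [  0.    ,   0.    ,   1.    ]]), 'distortion': array([0.0288, 0.    , 0.    , 0.    , 0.    ]), 'T': array([[ 0.9998,  0.016 ,  0.0071,  0.5516],
       [ 0.0054, -0.6695,  0.7428, -0.5448],
       [ 0.0167, -0.7426, -0.6695,  0.664 ],
       [ 0.    ,  0.    ,  0.    ,  1.    ]])}
top {'mtx': array([[389.1377,   0.    , 258.7385],
       [  0.    , 389.1377, 191.7115],
       [  0.    ,   0.    ,   1.    ]]), 'distortion': array([-0.0924,  0.    ,  0.    ,  0.    ,  0.    ]), 'T': array([[-0.0103, -0.9829,  0.1837,  0.4133],
       [-0.9999,  0.0109,  0.0025,  0.1075],
       [-0.0045, -0.1837, -0.983 ,  0.925 ],
       [ 0.    ,  0.    ,  0.    ,  1.    ]])}
wrist {'mtx': array([[308.937 ,   0.    , 255.5891],
       [  0.    , 308.937 , 189.1216],
       [  0.    ,   0.    ,   1.    ]]), 'distortion': array([-0.0615,  0.    ,  0.    ,  0.    ,  0.    ]), 'T_tool_cam': array([[-0.0005,  0.9557,  0.2945, -0.0748],
       [ 0.0003, -0.2945,  0.9557, -0.1235],
       [ 1.    ,  0.0006, -0.0001, -0.0006],
       [ 0.    ,  0.    ,  0.    ,  1.    ]])}
```

View pics/top0.png

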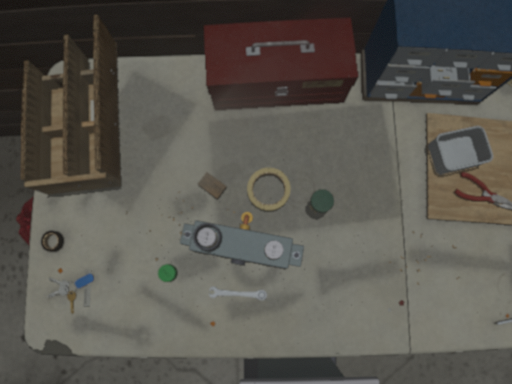

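View pics/side0.png

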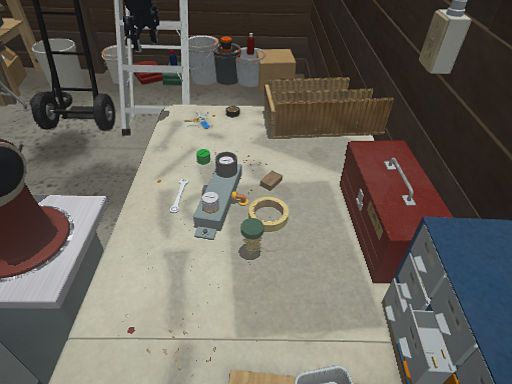

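The top view shows the ring with a cap inside it at (207,237). The look-alikes are the bare other cap at (274,250), a green cap at (167,273) and a loose dark ring or tape at (52,240). My choice is the dark ring on the manifold at (207,237). Next I'll measure it and view a close crop.

```bash
cat > h.py <<'E'
from plant import manip
import cv2,numpy as np
from scipy.spatial.transform import Rotation as R
np.set_printoptions(precision=4,suppress=True)
def Rt(s=None):
    s=s or manip.state(); q=s['tool_rot']; return R.from_quat([q[1],q[2],q[3],q[0]]).as_matrix(), np.array(s['tool_pos'])
def T(n,s=None):
    c=manip.calibration(n)
    if n!='wrist': return c['T']
    r,p=Rt(s);M=np.eye(4);M[:3,:3]=r;M[:3,3]=p;return M@c['T_tool_cam']
def ray(n,uv,z,M=None):
    c=manip.calibration(n);M=T(n) if M is None else M
    u=cv2.undistortPoints(np.array(uv,float).reshape(-1,1,2),c['mtx'],c['distortion']).reshape(-1,2)
    d=np.c_[u,np.ones(len(u))]@M[:3,:3].T;o=M[:3,3]
    return o+d*((z-o[2])/d[:,2])[:,None]
def pix(n,P,M=None):
    c=manip.calibration(n);M=np.linalg.inv(T(n) if M is None else M)
    return cv2.projectPoints(np.array(P,float).reshape(-1,1,3),cv2.Rodrigues(M[:3,:3])[0],M[:3,3],c['mtx'],c['distortion'])[0].reshape(-1,2)
E
python3 - <<'E'
from h import *
print("tool axes cols",Rt()[0])
for n,u,z in[("top ring",(207,236),.086),("cap",(274,249),.079),("green",(167,272),.03),("jar",(321,200),.091),("tape",(269,189),.025),("wood",(212,186),.019),("ear L",(188,235),.008),("ear R",(297,256),.008),("blob",(246,218),.02),("sp1",(212,293),.005),("sp2",(264,296),.005)]:
    print(n,ray("top",u,z)[0])
for n,u,z in[("ring",(226,158),.086),("cap",(210,199),.079)]: print(n,ray("side",u,z)[0])
a=cv2.imread("pics/top0.png")[160:310,150:350];b=cv2.imread("pics/side0.png")[140:250,165:305]
cv2.imwrite("pics/crop.png",np.vstack([cv2.resize(a,(533,400),interpolation=2)[:300],cv2.resize(b,(533,300),interpolation=2)]))
E
```

```text
tool axes cols [[ 0.9445 -0.0007  0.3286]
 [-0.3286 -0.0015  0.9445]
 [-0.0002 -1.     -0.0016]]
top ring [0.4743 0.2222 0.086 ]
cap [0.4454 0.0781 0.079 ]
green [0.3971 0.3205 0.03  ]
jar [ 0.5494 -0.0256  0.091 ]
tape [0.5878 0.0856 0.025 ]
wood [0.5977 0.2209 0.019 ]
ear L [0.4827 0.2779 0.008 ]
ear R [0.4312 0.0222 0.008 ]
blob [0.5203 0.1403 0.02  ]
sp1 [0.3483 0.2204 0.005 ]
sp2 [0.3406 0.1003 0.005 ]
ring [0.4758 0.2221 0.086 ]
cap [0.4477 0.0673 0.079 ]
```

View pics/crop.png

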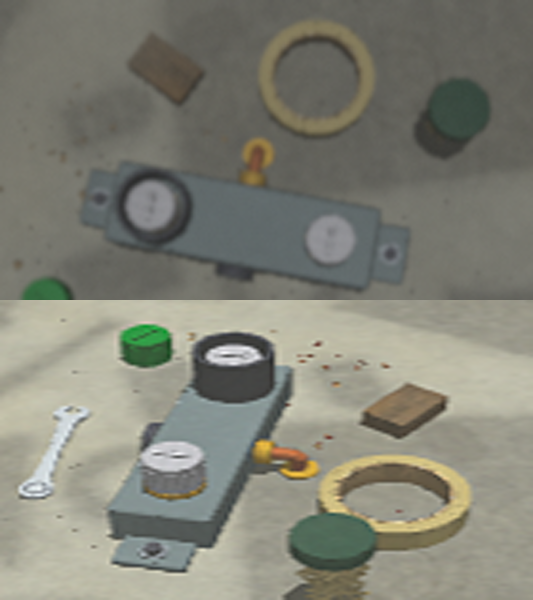

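The crop confirms the choice: the dark ring stands round the cap on the +y outlet, and the bare cap and the green one are elsewhere. The ring is at about (0.475, 0.222), and (0.55, 0.35) is free for setting it down. I'll move above the ring.

Call:
{"fn": "apply_moves", "kwargs": {"moves": [[-1,37.6,8,-25.9,0,0,0],[-1,37.6,8,-25.9,0,0,0],[-1,37.6,8,-25.9,0,0,0],[-1,37.6,8,-25.9,0,0,0],[-1,37.6,8,-25.9,0,0,0],[-1,37.6,8,-25.9,0,0,0],[-1,37.6,8,-25.9,0,0,0],[-1,37.6,8,-25.9,0,0,0],[-1,37.6,8,-25.9,0,0,0],[-1,37.6,8,-25.9,0,0,0],[-1,0,0,0,0,0,0],[-1,0,0,0,0,0,0]]}}

```text
time: 1.35
tool_pos: [0.4754, 0.2213, 0.1697]
tool_rot: [-0.697, 0.697, -0.119, 0.118]
contact_force: [-0.7, -0.3, -0.1]
gripper_width: 1.001
```

Run:
```python
from h import *
s=manip.state();f=manip.grab_frame("wrist")
M=T("wrist",s);print(s['tool_pos'],s['contact_force'])
p=pix("wrist",[[.475,.222,.086]],M)[0];print(p)
cv2.imwrite("pics/w1.png",f)
```

```text
[0.4754 0.2213 0.1697] [-0.686  -0.2674 -0.1458]
[257.2144 203.1709]
```

View pics/w1.png

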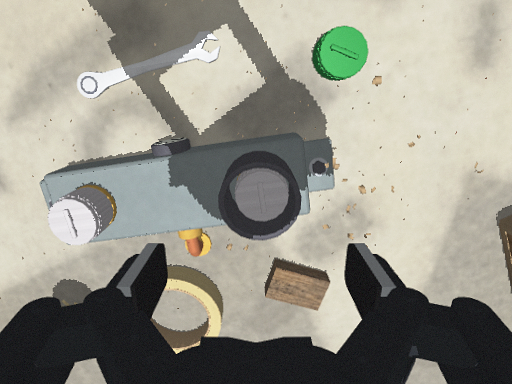

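The wrist view shows the ring's top edge spanning roughly (219–301, 151–239), with the cap's ridge near (263,197). I'll compute the correction from that.

Run:
```python
from h import *
s=manip.state();f=cv2.imread("pics/w1.png");M=T("wrist",s);r,p=Rt(s)
g=f.max(2).astype(np.uint8)
m=((g<75)&(f.max(2).astype(int)-f.min(2)<25)).astype(np.uint8)*255
m[:140]=0;m[245:]=0;m[:,:205]=0;m[:,310:]=0
cs,h=cv2.findContours(m,cv2.RETR_CCOMP,cv2.CHAIN_APPROX_NONE)
for c,hh in zip(cs,h[0]):
    if cv2.contourArea(c)<800: continue
    q=ray("wrist",c[:,0,:],.086,M)[:,:2]
    (e,d,a)=cv2.fitEllipse((q*1e3).astype(np.float32))
    print(hh[3],e,d,cv2.minEnclosingCircle((q*1e3).astype(np.float32)))
for (u,z) in[((263,197),.079),((219,195),.086),((301,195),.086),((260,239),.086)]: print(ray("wrist",u,z,M)[0])
# project circles for check
th=np.linspace(0,2*np.pi,60)
for c,z,rad,col in[((.475,.222),.086,.030,(0,0,255)),((.475,.222),.086,.0255,(0,255,255))]:
    for k in pix("wrist",np.c_[c[0]+rad*np.cos(th),c[1]+rad*np.sin(th),0*th+z],M): cv2.circle(f,tuple(int(v) for v in k.round()),0,col,-1)
cv2.imwrite("pics/w1c.png",cv2.resize(f[135:255,185:335],(750,600),interpolation=0))
```

```text
-1 (470.16864013671875, 225.48744201660156) (57.44809341430664, 63.534549713134766) ((470.02984619140625, 224.47088623046875), 32.992801666259766)
1 (469.05841064453125, 227.0505828857422) (40.170257568359375, 42.95858383178711) ((468.3717346191406, 226.5560760498047), 22.44413948059082)
[0.4741 0.2277 0.079 ]
[0.4602 0.1993 0.086 ]
[0.4792 0.2542 0.086 ]
[0.5022 0.2156 0.086 ]
```

View pics/w1c.png

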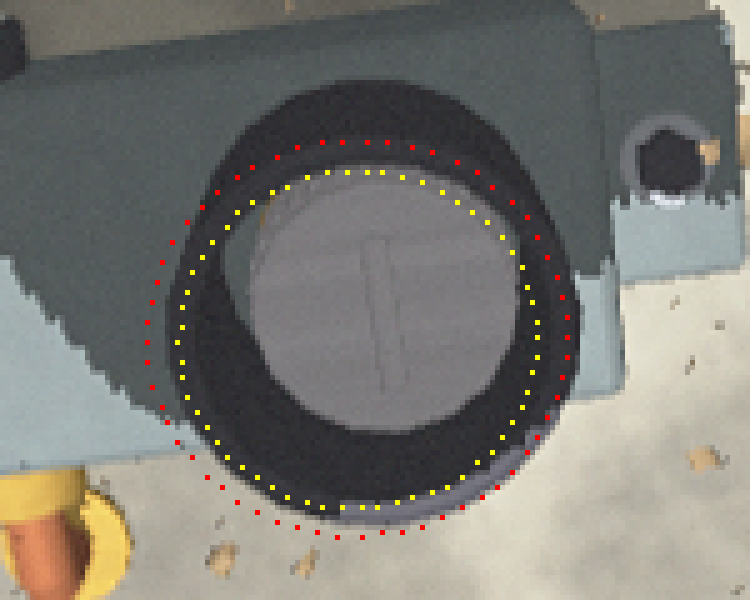

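Call:
{"fn": "apply_moves", "kwargs": {"moves": [[-1,-2.4,25,2.6,0,0,0],[-1,0,30,0,0,0,0],[-1,0,28,0,0,0,0],[-1,0,20,0,0,0,0],[-1,0,0,0,0,0,0],[1,0,0,0,0,0,0],[1,0,0,0,0,0,0],[1,0,0,0,0,0,0],[1,0,0,0,0,0,0],[1,0,0,0,0,0,0],[1,0,0,0,0,0,0],[1,0,0,0,0,0,0]]}}

```text
time: 2.6
tool_pos: [0.4755, 0.2263, 0.0697]
tool_rot: [0.698, -0.696, 0.117, -0.119]
contact_force: [-1.3, 0.7, 6.3]
gripper_width: 0.695
```

Call:
{"fn": "apply_moves", "kwargs": {"moves": [[1,0,-5,0,0,0,0],[1,0,-10,0,0,0,0],[1,0,-20,0,0,0,0],[1,0,-20,0,0,0,0],[1,0,-20,0,0,0,0],[1,0,0,0,0,0,0],[1,0,0,0,0,0,0]]}}

```text
time: 3.3
tool_pos: [0.474, 0.2253, 0.1425]
tool_rot: [0.697, -0.697, 0.118, -0.118]
contact_force: [0.2, 0.0, -1.6]
gripper_width: 0.687
```

Run:
```python
from h import *
cv2.imwrite("pics/w2.png",np.hstack([cv2.resize(manip.grab_frame("wrist"),(400,300)),cv2.resize(manip.grab_frame("side")[120:270,130:330],(400,300))]))
r,p=Rt();print(p,r.T@(np.array([.55,.35,p[2]])-p)*1e3)
```

```text
[0.473  0.225  0.1408] [ 31.6118  -0.2723 143.3257]
```

View pics/w2.png

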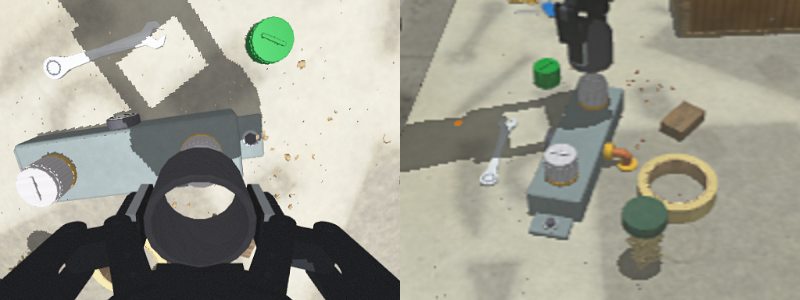

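The ring is gripped, upright and clear of the cap. I'll carry it to the free spot and lower it.

Call:
{"fn": "apply_moves", "kwargs": {"moves": [[1,8,0,36,0,0,0],[1,8,0,36,0,0,0],[1,8,0,36,0,0,0],[1,8,0,36,0,0,0],[1,0,25,0,0,0,0],[1,0,30,0,0,0,0],[1,0,25,0,0,0,0],[1,0,15,0,0,0,0],[1,0,8,0,0,0,0],[1,0,0,0,0,0,0],[1,0,0,0,0,0,0]]}}

```text
time: 4.5
tool_pos: [0.5522, 0.3512, 0.0404]
tool_rot: [0.698, -0.697, 0.117, -0.118]
contact_force: [0.3, 0.9, -0.7]
gripper_width: 0.687
```

Call:
{"fn": "apply_moves", "kwargs": {"moves": [[1,0,4,0,0,0,0],[1,0,3,0,0,0,0],[1,0,2,0,0,0,0],[1,0,0,0,0,0,0],[1,0,0,0,0,0,0]]}}

```text
time: 5.0
tool_pos: [0.5515, 0.3509, 0.0303]
tool_rot: [0.697, -0.697, 0.118, -0.118]
contact_force: [-0.0, 0.3, -0.6]
gripper_width: 0.691
```

Call:
{"fn": "apply_moves", "kwargs": {"moves": [[1,0,1,0,0,0,0],[1,0,1,0,0,0,0],[1,0,1,0,0,0,0],[1,0,0,0,0,0,0],[1,0,0,0,0,0,0]]}}

```text
time: 5.5
tool_pos: [0.5517, 0.351, 0.0297]
tool_rot: [-0.697, 0.697, -0.118, 0.118]
contact_force: [-6.7, -3.5, 11.0]
gripper_width: 0.687
```

The bench contact shows in the force, so I'll open and rise.

Call:
{"fn": "apply_moves", "kwargs": {"moves": [[-1,0,0,0,0,0,0],[-1,0,0,0,0,0,0],[-1,0,0,0,0,0,0],[-1,0,0,0,0,0,0],[-1,0,0,0,0,0,0],[-1,0,-5,0,0,0,0],[-1,0,-15,0,0,0,0],[-1,0,-30,0,0,0,0],[-1,0,-40,0,0,0,0],[-1,0,-40,0,0,0,0],[-1,-8,0,-36,0,0,0],[-1,-8,0,-36,0,0,0],[-1,-8,0,-36,0,0,0],[-1,-8,0,-36,0,0,0],[-1,0,0,0,0,0,0],[-1,0,0,0,0,0,0]]}}

```text
time: 7.1
tool_pos: [0.4743, 0.2252, 0.1588]
tool_rot: [0.698, -0.697, 0.117, -0.119]
contact_force: [0.2, 1.0, 0.1]
gripper_width: 1.003
```

Run:
```python
from h import *
s=manip.state();f=manip.grab_frame("wrist");M=T("wrist",s);r,p=Rt(s);print(p)
g=f.copy()
th=np.linspace(0,2*np.pi,60);c=(.4745,.2265)
for k in pix("wrist",np.c_[c[0]+.0205*np.cos(th),c[1]+.0205*np.sin(th),0*th+.076],M): cv2.circle(f,tuple(int(v) for v in k.round()),0,(0,0,255),-1)
print(pix("wrist",[[*c,.076]],M))
u,v=pix("wrist",[[*c,.076]],M)[0].astype(int)
a=cv2.resize(f[v-60:v+60,u-80:u+80],(640,480),interpolation=0)
b=cv2.resize(manip.grab_frame("side")[100:250,100:350],(200,120))
a[:120,:200]=b
cv2.imwrite("pics/w3.png",a)
```

```text
[0.4743 0.2252 0.1588]
[[257.9956 203.7446]]
```

View pics/w3.png

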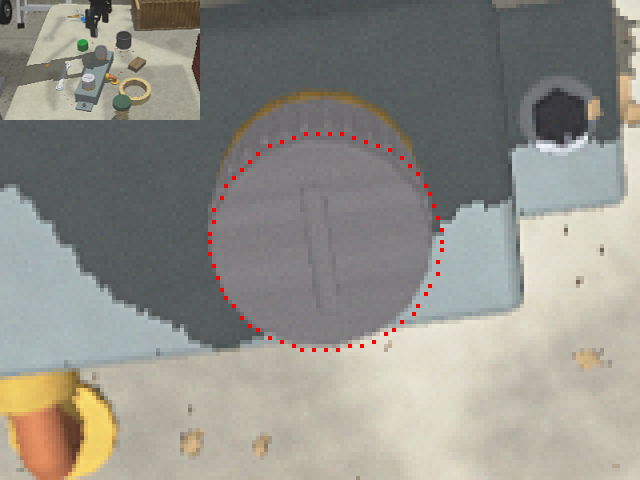

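The inset shows the ring upright on the bench. The cap's top is within 1 mm of the prediction, so the tool is centred. I'll descend, grip and try a small turn.

Call:
{"fn": "apply_moves", "kwargs": {"moves": [[-1,0,25,0,0,0,0],[-1,0,30,0,0,0,0],[-1,0,20,0,0,0,0],[-1,0,14,0,0,0,0],[-1,0,0,0,0,0,0],[1,0,0,0,0,0,0],[1,0,0,0,0,0,0],[1,0,0,0,0,0,0],[1,0,0,0,0,0,0],[1,0,0,0,0,0,0],[1,0,0,0,0,0,0],[1,0,0,0,0,0,0],[1,0,0,0,0,0,0]]}}

```text
time: 8.5
tool_pos: [0.4753, 0.2258, 0.0701]
tool_rot: [0.698, -0.697, 0.117, -0.119]
contact_force: [-0.3, 0.2, 5.4]
gripper_width: 0.45
```

```bash
python3 -c "
from h import *
s=manip.state();print(s['ft_torque'],s['contact_force'],s['joint_pos'])"
```

```text
[0.0099 0.0513 0.0043] [-0.2985  0.1872  5.3658] [ 0.3019  0.0017  1.9847  0.0001  1.1519 -0.934 ]
```

Call:
{"fn": "apply_moves", "kwargs": {"moves": [[1,0,0,0,0,2,0],[1,0,0,0,0,2,0],[1,0,0,0,0,2,0],[1,0,0,0,0,2,0],[1,0,0,0,0,0,0],[1,0,0,0,0,0,0]]}}

```text
time: 9.1
tool_pos: [0.4753, 0.2257, 0.0701]
tool_rot: [0.688, -0.687, 0.165, -0.167]
contact_force: [-0.1, -0.7, 5.8]
gripper_width: 0.449
```

```bash
python3 -c "
from h import *
s=manip.state();print(s['ft_torque'],s['contact_force'],s['joint_pos'])
cv2.imwrite('pics/w4.png',manip.grab_frame('wrist'))"
```

```text
[0.0029 0.0115 0.4597] [-0.1056 -0.6659  5.7768] [ 0.3021  0.0018  1.9847 -0.0006  1.1519 -0.7957]
```

Call:
{"fn": "apply_moves", "kwargs": {"moves": [[1,0,0,0,0,4,0],[1,0,0,0,0,4,0],[1,0,0,0,0,0,0],[1,0,0,0,0,0,0]]}}

```text
time: 9.55
tool_pos: [0.4766, 0.2247, 0.0701]
tool_rot: [0.674, -0.674, 0.21, -0.215]
contact_force: [5.1, -3.5, 3.0]
gripper_width: 0.456
```

```bash
python3 -c "
from h import *
s=manip.state();print(s['ft_torque'],s['contact_force'],s['joint_pos'])
f=manip.grab_frame('wrist');cv2.imwrite('pics/w5.png',f)
p=pix('wrist',[[.474,.2256,.076]],T('wrist',s))[0];print(p)
a=cv2.imread('pics/w4.png');u,v=p.astype(int);k=lambda i:cv2.resize(i[max(v-60,0):v+60,u-50:u+50],(400,480),interpolation=2)
cv2.imwrite('pics/w45.png',np.hstack([k(a),k(f)]))"
```

```text
[-0.6451 -0.8293  1.0037] [ 5.1311 -3.4654  3.0142] [ 0.3012  0.0021  1.9843 -0.0045  1.1493 -0.6572]
[255.0234 267.9153]
```

View pics/w45.png

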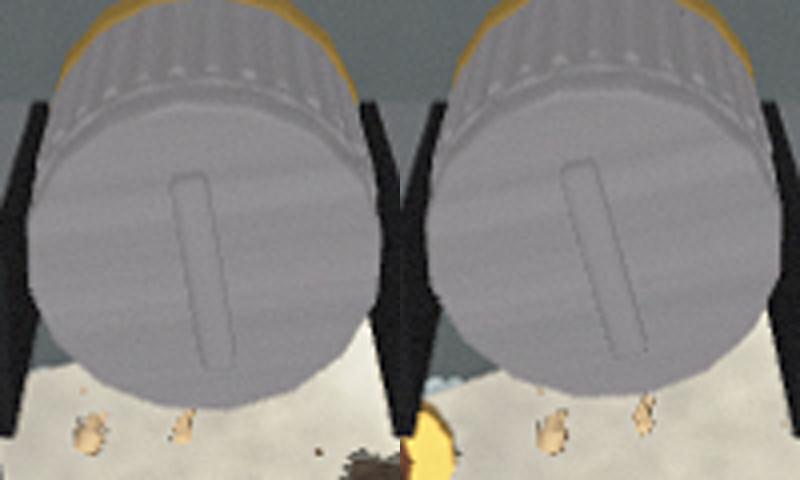

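Turning this way, the torque rises to 1 Nm and the ridge slips against the pads, so it is the wrong direction. I'll reverse.

Call:
{"fn": "apply_moves", "kwargs": {"moves": [[1,0,0,0,0,-4,0],[1,0,0,0,0,-4,0],[1,0,0,0,0,-4,0],[1,0,0,0,0,-4,0],[1,0,0,0,0,-4,0],[1,0,0,0,0,0,0],[1,0,0,0,0,0,0]]}}

```text
time: 10.3
tool_pos: [0.4755, 0.2255, 0.0702]
tool_rot: [0.701, -0.701, 0.092, -0.095]
contact_force: [0.3, -1.9, 6.8]
gripper_width: 0.451
```

```bash
python3 -c "
from h import *
s=manip.state();print(s['ft_torque'],s['contact_force'],s['joint_pos'])
f=manip.grab_frame('wrist');cv2.imwrite('pics/w6.png',f)
a=cv2.imread('pics/w5.png');v,u=268,255;k=lambda i:cv2.resize(i[max(v-60,0):v+60,u-50:u+50],(400,480),interpolation=2)
cv2.imwrite('pics/w56.png',np.hstack([k(a),k(f)]))"
```

```text
[-0.2306 -0.1379  0.0088] [ 0.2706 -1.9371  6.8185] [ 0.3017  0.0017  1.9846 -0.0009  1.1516 -1.0039]
```

View pics/w56.png

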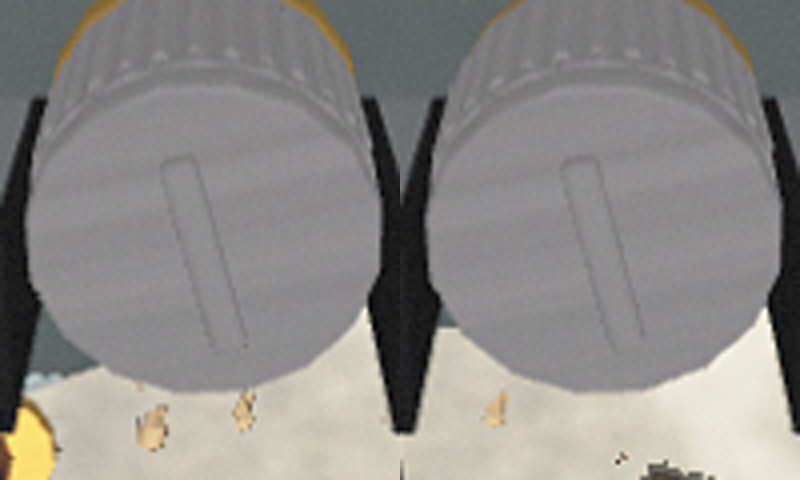

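The cap now turns with the gripper and the torque is near zero, so this is the right direction. The slip was about 9–12 degrees, so the cap is roughly 15 degrees unscrewed and needs about 42 more.

Call:
{"fn": "apply_moves", "kwargs": {"moves": [[1,0,0,0,0,-7,0],[1,0,0,0,0,-7,0],[1,0,0,0,0,-7,0],[1,0,0,0,0,-7,0],[1,0,0,0,0,-7,0],[1,0,0,0,0,-7,0],[1,0,0,0,0,0,0],[1,0,0,0,0,0,0]]}}

```text
time: 11.15
tool_pos: [0.4757, 0.226, 0.0701]
tool_rot: [0.688, -0.688, -0.165, 0.161]
contact_force: [1.1, 1.0, 6.0]
gripper_width: 0.45
```

```bash
python3 -c "
from h import *
s=manip.state();print(s['ft_torque'],s['contact_force'],s['joint_pos'])"
```

```text
[ 0.2234 -0.3744  0.0091] [1.1167 1.0059 5.9562] [ 0.302   0.0019  1.9844  0.0003  1.1507 -1.7341]
```

Call:
{"fn": "apply_moves", "kwargs": {"moves": [[1,0,-2,0,0,0,0],[1,0,-2,0,0,0,0],[1,0,-2,0,0,0,0],[1,0,0,0,0,0,0]]}}

```text
time: 11.55
tool_pos: [0.4754, 0.2261, 0.0744]
tool_rot: [0.689, -0.688, -0.165, 0.161]
contact_force: [7.3, 3.8, -3.5]
gripper_width: 0.453
```

Call:
{"fn": "apply_moves", "kwargs": {"moves": [[1,0,-2,0,0,0,0],[1,0,-2,0,0,0,0],[1,0,0,0,0,0,0]]}}

```text
time: 11.85
tool_pos: [0.4753, 0.2262, 0.0782]
tool_rot: [0.689, -0.688, -0.165, 0.161]
contact_force: [8.2, 4.0, -5.1]
gripper_width: 0.453
```

```bash
python3 -c "
from h import *
s=manip.state();print(s['ft_torque'],s['contact_force'],s['joint_pos'],s['tool_pos'])
f=manip.grab_frame('wrist');cv2.imwrite('pics/w7.png',f)
a=cv2.imread('pics/w6.png');v,u=268,255;k=lambda i:cv2.resize(i[max(v-60,0):v+60,u-50:u+50],(400,480),interpolation=2)
cv2.imwrite('pics/w67.png',np.hstack([k(a),k(f)]))"
```

```text
[ 0.7867 -1.3008  0.0597] [ 8.1805  4.0149 -5.1046] [ 0.3021 -0.011   1.9819  0.0012  1.1656 -1.7344] [0.4753 0.2262 0.0782]
```

View pics/w67.png

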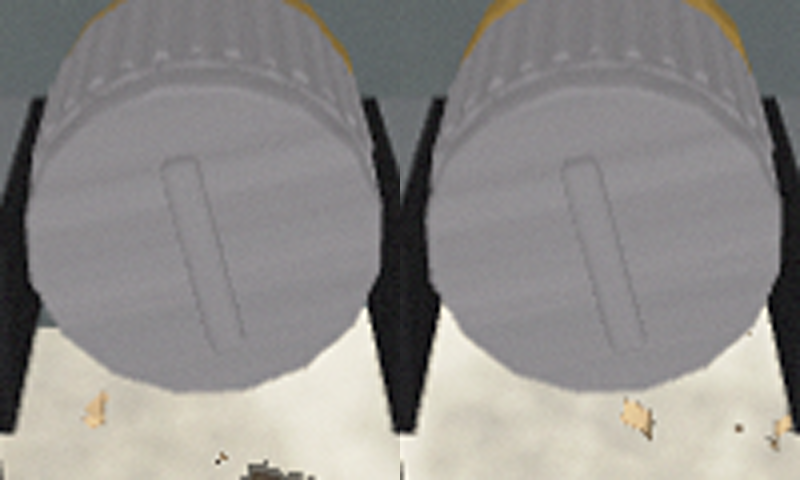

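The cap has not moved in the grip and is rising with it. I'll lift it clear.

Call:
{"fn": "apply_moves", "kwargs": {"moves": [[1,0,-5,0,0,0,0],[1,0,-8,0,0,0,0],[1,0,-10,0,0,0,0],[1,0,-20,0,0,0,0],[1,0,-25,0,0,0,0],[1,0,-30,0,0,0,0],[1,0,-25,0,0,0,0],[1,0,-10,0,0,0,0],[1,0,0,0,0,0,0],[1,0,0,0,0,0,0],[1,0,0,0,0,0,0]]}}

```text
time: 13.0
tool_pos: [0.4728, 0.225, 0.209]
tool_rot: [-0.688, 0.688, 0.162, -0.165]
contact_force: [0.2, 0.9, -0.5]
gripper_width: 0.452
```

```bash
python3 -c "
from h import *
s=manip.state();print(s['contact_force'],s['tool_pos'],s['joint_vel'],s['gripper_width'])
cv2.imwrite('pics/end.png',np.hstack([cv2.resize(manip.grab_frame('wrist'),(400,300)),cv2.resize(manip.grab_frame('side')[90:240,130:330],(400,300))]))"
```

```text
[ 0.2089  0.8949 -0.5202] [0.4728 0.225  0.209 ] [-0.0005  0.0032 -0.0044  0.0005 -0.001  -0.0005] 0.4523256273838785
```

View pics/end.png

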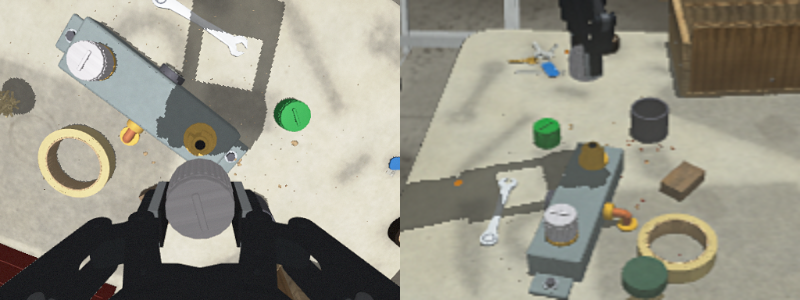

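The cap is held above the bare spigot with its underside at about 0.185 m. The ring is upright on the bench and the other cap is still on, so I'm handing the job in.

```bash
python3 -c "
from plant import manip
print(manip.job_done())"
```

```text
the job is handed in; nothing more can be done
None
```

The job is handed in at about 13 s of the 58 s allowed. I lifted the guard ring off the +y outlet and stood it upright on the bench at about (0.55, 0.35). I then unscrewed the cap and lifted it off. Turning it about +16° about the tool axis (which points down) hit the stop, with the grip slipping and the torque reaching 1 Nm. The other way it turned freely, and it lifted off at an estimated 57°.

**Last checks:**
- **Cap:** it is held at rest over the bare spigot. Its underside is about 0.185 m above the bench, worked out from how far the tool rose (0.138 m needed), and the outside force is about 1 N.
- **Ring, other cap and bystanders:** the final pictures show the ring upright, the other cap still on, and nothing visibly moved. I checked these by eye and did not measure them.
- **Odd reading:** there was a sideways force of about 9 N while the cap slid up the spigot. It was gone once the cap was clear.

No check failed.

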